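# Gate the tipping tray and hold it at the set angle

### The arm

A 7-joint arm with a two-finger parallel gripper is mounted at the origin on a cart in front of the work surface, level with it; the furniture and walls round the work are solid. World frame = base frame: x ahead of the robot, y to its left, z up, the work surface at z = 0. Lengths are in m, angles in rad, forces in N, time in s.
With the tool pointing down it reaches from about 0.425 to 0.875 m from the base axis. Payload 4.7 kg.
Tool frame: the origin (TCP) lies on the centre line of the jaws, within the pads' length; the fingertips stand 22 mm ahead of it and the grasp point (between the pads) lies 3 mm ahead of it (ctrl.tcp_to_tips is the z of the fingertips in the tool frame, in m); z points along the fingers, y is the direction in which the jaws open and shut (so a half turn about z gives the same grasp; the last joint's range is limited). The gripper opens to 87 mm and grips with 3 to 60 N. Pads are 19 mm wide; open, the fingers measure 117 mm over their backs; the gripper's body (75 mm by 190 mm) begins 51 mm behind the grasp point.
Start: joints at [1.204, 0.321, -0.07, 1.45, 0.023, 1.371, -0.057], TCP at [0.242, -0.603, 0.245] pointing down, gripper open.
Joint ranges: [-2.86, 2.86], [-0.3, 2.09], [-1.38, 1.24], [0.06, 2.45], [-1.56, 4.7], [0.09, 2.05], [-2.69, 2.69]. Speed limits (rad/s): [2.57, 2.57, 3.14, 3.14, 3.14, 3.14, 3.14].

### API

Orientations are given as a rotation vector (axis times angle).
In Python, from bench import ctrl, cams gives the robot as it stands.
- The arm moves only by the tool move_arm, never from a script. Its argument "deltas" is a list of rows, each an object with "linear": the shift along the tool's x, y, z as a fraction of full scale, a list of three; "turn": the turn, a rotation vector about the tool's x, y, z as a fraction of full scale, a list of three; "claw": the closure, from 0 (fully open) to 1 (shut). In form: [{"linear": [tx, ty, tz], "turn": [wx, wy, wz], "claw": claw}, ...]. A call has 1 to 20 rows; each row shifts and turns the commanded pose from where the row before left it, along the tool's axes as they then stand; what a row does not reach is not made up. Full scale, the value 1, is 0.03 m for a shift and 4 degrees for a turn. A row lasts 1/12 s, in which the tool goes at most 41.7 mm and 7.16 degrees, less where a joint would pass 70% of its speed; a pose out of reach is approached as far as the arm can. A call with a number of a shift or a turn outside -1 to 1 is refused whole. A call with a gripper value outside its range is refused whole. The fingers move at their own pace and stop on an object; "grip_force" is the grip in N (left out, the last holds). Time passes only in rows, so rows that do not move let the fingers close. It gives the time, the measured TCP pose, the force and the opening at its end, in the units of the state.
- ctrl.get_state(): the state, without advancing time (a new reading comes with each control period).
- cams.get_image(name): name is "side" or "top"; returns a dict with "image" (480x640x3 uint8, red, green, blue), "K" (3x3 intrinsics, pixels), "k1" (the pictures are not rectified: a ray, as slopes to the right and down, at radius r is drawn at 1 + k1 r^2 times it, then the intrinsics apply), "world_from_camera" (4x4, takes a point from camera to world coordinates). Camera axes: x right, y down, z forward; pixel columns grow to the right and rows downward; lengths in m; the calibration is good to about 2 mm. A picture is of the moment at which its call begins. There is no depth.
- ctrl.close_job(): hands the job in, once; it reports no verdict.
The state is a dict: "time": time; "joint_positions": joint angles; "qd": joint speeds; "joint_torque": joint torques, N m; "position": TCP position; "tool_rot": TCP orientation; "ft_force": force on the tool from outside, world axes, zero at the start; "torque": the same for the moment, N m; "grip_width": opening from 0.0 (shut) to 1.0 (fully open).
Only numpy, scipy, OpenCV 4.12 (cv2) and the standard library are available. Lean on these libraries where they do the work, as an engineer would, in place of code of your own. Each camera call takes 0.05 s, during which the arm holds its last target. There are 200 camera calls.

### The job

Take the gate plate out of its wooden rest and slide it straight down, edge first, into the guide slots at the open end of the tipping tray until it is fully home, and let go of it while the tray still lies flat. Then lift the tray by the round black grip on its left side until it is tilted the same as the index arm on its right side, and finish while still holding the tray there, still and in line with the index arm (it falls back if let go). The two nozzle holders stay in the tray, and the index arm and the other things on the bench stay as they are.

Things in the scene. Friction and masses are not known exactly. Their poses are not given: they have to be found in the camera images.
- stand: Grey base plate under the tray, 210 x 170 x 14 mm, screwed down. Origin: centre of its underside; x points from the tray's hinge (open end, nearer the robot) to its lifting end, y to the side of the lifting grip, z up. At y = -98 mm it carries an upright arc rail (quadrant, radius 168 mm about the hinge axis, up to 195 mm above the bench).
- tray: Hinged aluminium tray 170 x 134 mm, walls 30 mm high inside. Origin on the hinge axis at mid-width, 46 mm above the bench; x along the floor to the lifting end, y to the grip, z square to the floor. Starts flat (x level). Turns freely about -y: the far end rises towards the robot, up to 1.2 rad; falls back when let go (0.45 kg plus load, about 4 N at the grip). Open at the hinge end.
- tray_slot (a point): On the tray floor midway between the guide slots (22, 0, 6 mm from the tray's origin); axes as the tray's. Slots at both side walls, y = +-51 to +-61 mm: each two ribs 40 mm high, 7 mm apart along x, with flared mouths up to 48 mm above the floor. The gate stands in both, square to the tray's x, bottom on the floor. Walls 122 mm apart.
- tray_grip (a point): Middle of the round black lifting grip, a bar 14 mm thick and 80 mm long along y on the tray's left side (155, 126, 20 mm from the tray's origin; 60 mm out from the wall). Axes as the tray's. Free air round it, bench 66 mm below at the start. Pinched between two fingers the bar can turn in them.
- index_tip (a point): Outer end of the index arm: a thin straight steel bar 8 mm high at the tray's right side, pivoted on the hinge axis, clamped by a black thumb knob to the quadrant rail 166 mm from the axis. x points outward along the arm, y along the hinge. The tray is at the set angle when its x is parallel to this x. The arm stands 0.44 to 0.84 rad above level, different each time.
- rest: Rest of the gate plate: two wooden rails 30 mm high on a dark steel foot 60 x 144 x 8 mm, screwed down, with a slot 6.5 mm wide along its y; the rails' tops are 38 mm above the bench. Origin at the centre of its underside, z up. Behind the work a green machine stands in the room, its front at world x = 0.68, with plugs out to about x = 0.60 at y = -0.2, z = 0.2 to 0.27.
- gate: The gate plate (the loose body): same axes as point gate_centre, origin at the middle of its bottom edge.
- gate_centre (a point): Centre of the gate plate, 42.5 mm above its bottom edge. Aluminium plate 4 mm thick (x), 116 mm wide (y; 106 in the lowest 10 mm), 55 mm high, with a black finger bar on top 12 mm thick, 60 mm long (y), 30 mm high; its middle is 27 mm above this point. 85 mm high in all, 0.12 kg. Starts upright in the rest, bottom 8 mm above the bench. Fits the tray either way round.
- nozzle_a_centre (a point): Centre of one steel injector nozzle holder, 106 mm long, 20 mm thick, lying lengthwise in the tray. Loose.
- nozzle_b_centre (a point): Centre of the other steel injector nozzle holder, 108 mm long, 20 mm thick, lying lengthwise in the tray. Loose.
- tape: Roll of thread tape, 54 mm diameter, 16 mm high, loose; leave alone. Origin under its centre.
- pen: Marker pen, 127 mm long, 14 mm thick, loose; leave alone. Origin under its centre.
- fitting: Hexagonal brass pipe fitting, 35 mm high, standing loose; leave alone. Origin under its centre.
Things that resemble listed ones, but are neither listed nor needed, are in the scene too. Of the things shaped like the gate, the aluminium one is meant.

How it is judged:
On the way, in this order (a step that is already met when the one before it is completed fails the run):
1. the gate plate stands fully home in both guide slots of the flat tray, let go (z of gate_centre in the frame of tray_slot between 0.037 and 0.0475 m and x of gate_centre in the frame of tray_slot between -0.006 and 0.006 m and y of gate_centre in the frame of tray_slot between -0.009 and 0.009 m and contact force between the fingers and gate below 0.1 N and angle between tray's own z axis and vertical below 0.1 rad), for 0.2 s.
2. the tray is held by the fingers in line with the index arm (z of gate_centre in the frame of tray_slot between 0.037 and 0.0475 m and x of gate_centre in the frame of tray_slot between -0.006 and 0.006 m and y of gate_centre in the frame of tray_slot between -0.009 and 0.009 m and angle between the x axis of tray_slot and the x axis of index_tip, either way round below 0.087 rad and contact force between the fingers and tray above 1 N and contact force between the fingers and gate below 0.1 N and angular speed of tray below 0.1 rad/s), for 0.2 s.
At the end, for the whole second after the job is handed in: The fingers hold the tray (more than 1 N on it) still, within 5 degrees (0.087 rad) of the index arm's angle; the gate is home in the slots (within 5 mm of the floor, inside the guides) and not touched; both nozzle holders are in the tray behind the gate (all of step 2 and x of nozzle_a_centre in the frame of tray_slot between 0 and 0.14 m and y of nozzle_a_centre in the frame of tray_slot between -0.062 and 0.062 m and z of nozzle_a_centre in the frame of tray_slot between 0 and 0.035 m and x of nozzle_b_centre in the frame of tray_slot between 0 and 0.14 m and y of nozzle_b_centre in the frame of tray_slot between -0.062 and 0.062 m and z of nozzle_b_centre in the frame of tray_slot between 0 and 0.035 m); the arm keeps its last pose, push and grip.
It fails at once if the index arm is shifted (distance of index_tip from where it was at the start of the episode above 0.015 m).
It fails at once if the tape, pen or fitting is disturbed (distance of any of tape, pen, fitting from where it was at the start of the episode above 0.03 m).
It also fails if it takes over 54 s, if anything falls off the work surface, if the arm or the gripper's body presses on something with over 40 N, if the wrist force passes 120 N, or if a joint passes its speed limit or range.

## Working session

There is one attempt and no reset: what is moved stays moved. The work goes in short steps, Python scripts to look and compute and a tool call to move; the robot and the scene stay as the last step left them, time stands still between calls to the robot, and variables do not carry over. Pictures are saved under pics/ and viewed, about 8 in all and at most 12, crops included, and the job is handed in when it is done.

Besides the shell and the picture viewer there is one more tool, called after "Call:" by a JSON object that holds its "method" and its "body". move_arm: Moves the arm, as the interface text tells. Shift numbers are shares of 0.03 m and turn numbers shares of 4 degrees, none past 1 either way. Its arguments: {"type":"object","properties":{"deltas":{"type":"array"},"grip_force":{"type":"number"}},"required":["deltas"]}

```bash
mkdir -p pics; ls
cat > h.py <<'E'
import numpy as np, cv2, json
from scipy.spatial.transform import Rotation as R
from bench import ctrl, cams
def grab(n,f):
    d=cams.get_image(n); cv2.imwrite(f'pics/{f}.png',d['image'][:,:,::-1])
    np.savez(f'pics/{f}.npz',**{k:d[k] for k in d}); return d
def load(f): return dict(np.load(f'pics/{f}.npz'))
def ray(d,u,v):
    K=d['K'];p=np.array([(u-K[0,2])/K[0,0],(v-K[1,2])/K[1,1]]);q=p.copy()
    for _ in range(20): q=p/(1+float(d['k1'])*(q@q))
    T=d['world_from_camera']; return T[:3,3],T[:3,:3]@np.array([q[0],q[1],1.])
def onz(d,u,v,z):
    o,r=ray(d,u,v); return o+r*(z-o[2])/r[2]
def proj(d,P):
    T=d['world_from_camera'];c=T[:3,:3].T@(np.asarray(P)-T[:3,3]);q=c[:2]/c[2]
    q=q*(1+float(d['k1'])*(q@q));K=d['K'];return np.array([K[0,0]*q[0]+K[0,2],K[1,1]*q[1]+K[1,2]])
def tri(d1,p1,d2,p2):
    o1,r1=ray(d1,*p1);o2,r2=ray(d2,*p2);A=np.c_[r1,-r2];s=np.linalg.lstsq(A,o2-o1,rcond=None)[0]
    a,b=o1+r1*s[0],o2+r2*s[1];return (a+b)/2,np.linalg.norm(a-b)
E
python3 - <<'E'
from h import *
for n in('top','side'):
    d=grab(n,n+'0');print(n,d['K'].round(1).tolist(),d['k1'],d['world_from_camera'].round(3).tolist())
s=ctrl.get_state();print(s)
E
```

```text
pics
top [[521.6, 0.0, 319.4], [0.0, 521.6, 229.3], [0.0, 0.0, 1.0]] -0.06660872905634287 [[0.024, -0.994, 0.11, 0.37], [-1.0, -0.024, -0.001, -0.136], [0.003, -0.11, -0.994, 1.545], [0.0, 0.0, 0.0, 1.0]]
side [[470.7, 0.0, 316.1], [0.0, 470.7, 229.9], [0.0, 0.0, 1.0]] 0.014954175566293035 [[-0.983, -0.098, 0.157, 0.331], [-0.185, 0.578, -0.795, 0.857], [-0.012, -0.81, -0.586, 0.788], [0.0, 0.0, 0.0, 1.0]]
{'time': 0.1, 'joint_positions': array([ 1.20409624,  0.32177952, -0.07013238,  1.4515499 ,  0.02259429,
        1.37080488, -0.05692126]), 'qd': array([-0.00044156, -0.00115286, -0.00143397, -0.00243807, -0.00059847,
       -0.00047944,  0.00101402]), 'joint_torque': array([ 2.24662331e-04, -4.92571557e+01, -4.05503707e-01, -3.13398421e+01,
       -6.42305939e-02,  3.95395956e-02,  7.04411991e-05]), 'position': array([ 0.24139618, -0.60301767,  0.24355288]), 'tool_rot': array([-3.08312842e+00, -5.94306778e-01,  6.32342861e-04]), 'ft_force': array([ 1.36194571,  0.27321909, -0.76913578]), 'torque': array([-0.0105728 , -0.00663993,  0.0687542 ]), 'grip_width': 0.9990568160810164}
```

View pics/top0.png

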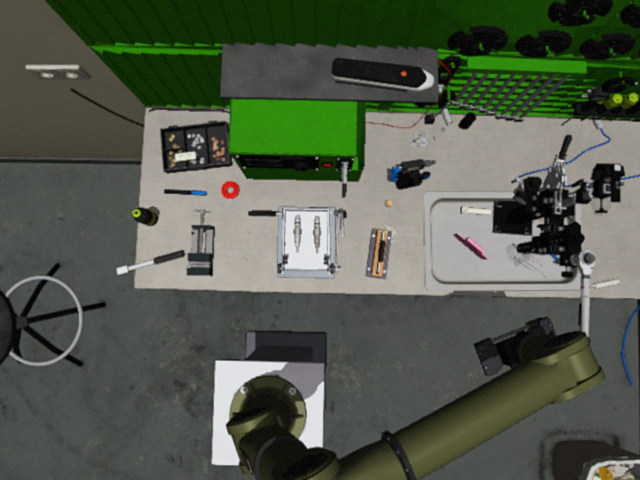

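View pics/side0.png

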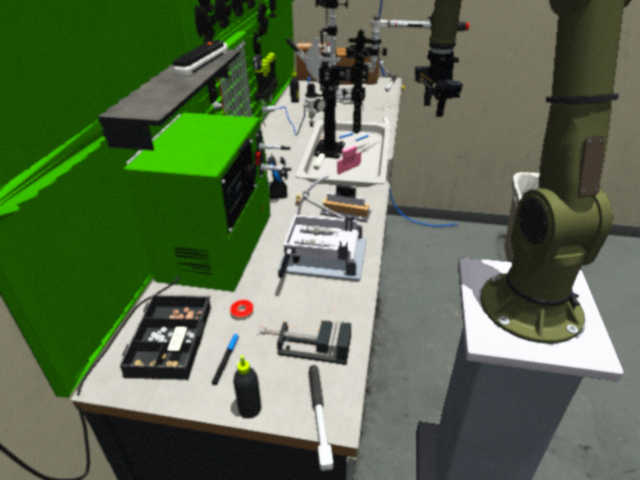

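Run:
```python
from h import *
t=load('top0')['image'][:,:,::-1];s=load('side0')['image'][:,:,::-1]
cv2.imwrite('pics/tc.png',cv2.resize(t[185:285,240:400],None,fx=5,fy=5,interpolation=cv2.INTER_CUBIC))
cv2.imwrite('pics/sc.png',cv2.resize(s[178:298,265:385],None,fx=5,fy=5,interpolation=cv2.INTER_CUBIC))
```

```text
(no output)
```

View pics/tc.png

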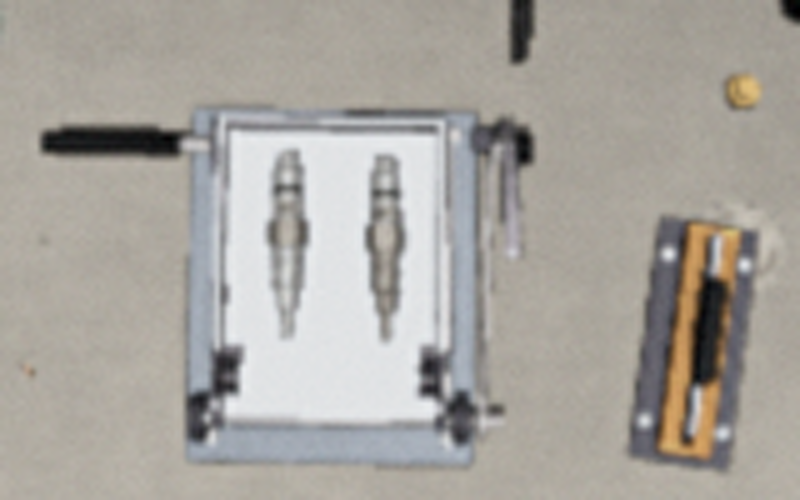

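View pics/sc.png

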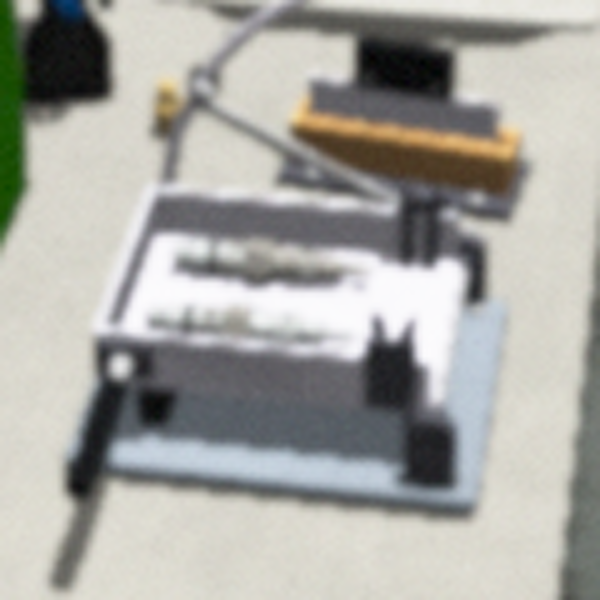

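```bash
cat > m.py <<'E'
from h import *
t=load('top0');s=load('side0')
T=lambda x,y:(240+(x+.5)/5-.5,185+(y+.5)/5-.5); S=lambda x,y:(265+(x+.5)/5-.5,178+(y+.5)/5-.5)
f=lambda p,z:onz(t,*T(*p),z)
c=[f(p,.014) for p in((192,108),(478,112),(470,465),(187,462))]
print('stand',np.round(c,4).tolist(),[np.linalg.norm(c[i]-c[i-3]).round(3) for i in range(4)])
C=np.mean(c,0)
xa=(c[0]+c[1]-c[2]-c[3])[:2];xa/=np.linalg.norm(xa);print('C',C,'yaw',np.arctan2(xa[1],xa[0]))
ya=np.array([-xa[1],xa[0]])
a,b=f((228,370),.1),f((433,370),.1);print('guides',a,b,'mid',(a+b)/2,np.linalg.norm(a-b),(((a+b)/2-C)[:2]@xa,((a+b)/2-C)[:2]@ya), 'yaw',np.arctan2(-(a-b)[0],(a-b)[1]))
a,b=f((42,141),.073),f((178,141),.073);print('grip',a,b,(a+b)/2,np.linalg.norm(a-b),'loc',(((a+b)/2-C)[:2]@xa,((a+b)/2-C)[:2]@ya))
a,b=f((715,280),.093),f((704,381),.093);print('bar',a,b,(a+b)/2,np.linalg.norm(a-b),'yaw',np.arctan2(-(a-b)[0],(a-b)[1]))
a,b=f((716,237),.063),f((690,440),.063);print('plate',a,b,(a+b)/2,np.linalg.norm(a-b),np.arctan2(-(a-b)[0],(a-b)[1]))
r=[f(p,.008) for p in((662,216),(760,232),(728,470),(630,456))];print('foot',np.mean(r,0),[np.linalg.norm(r[i]-r[i-3]).round(3) for i in range(4)],np.arctan2(-(r[0]-r[3])[0],(r[0]-r[3])[1]))
# index arm in plane y_s=-.09
for off in(-.086,-.098):
  P0=C[:2]+ya*off
  def pl(p):
    o,d=ray(s,*S(*p));k=((P0-o[:2])@ya)/(d[:2]@ya);q=o+d*k;return np.array([(q[:2]-C[:2])@xa,q[2]])
  A,B=pl((392,194)),pl((215,92));K=pl((204,82));print('arm',A,B,K,np.arctan2(*(B-A)[::-1]),np.linalg.norm(K-A))
E
python3 m.py
```

```text
stand [[0.6056, -0.0124, 0.014], [0.6073, -0.1822, 0.014], [0.3985, -0.1819, 0.014], [0.3962, -0.0163, 0.014]] [np.float64(0.17), np.float64(0.209), np.float64(0.166), np.float64(0.209)]
C [ 0.50192115 -0.09819984  0.014     ] yaw 0.008486263699796128
guides [ 0.44613547 -0.0441106   0.1       ] [ 0.44890971 -0.15769649  0.1       ] mid [ 0.44752259 -0.10090354  0.1       ] 0.11361977334836681 (np.float64(-0.05441954149375438), np.float64(-0.0022419737697851726)) yaw 0.02441926845154153
grip [0.57546669 0.06781663 0.073     ] [ 0.57733261 -0.00981718  0.073     ] [0.57639965 0.02899973 0.073     ] 0.07765623376049895 loc (np.float64(0.07555525730381805), np.float64(0.12656294926538417))
bar [ 0.5034004  -0.31446523  0.093     ] [ 0.44674458 -0.30896549  0.093     ] [ 0.47507249 -0.31171536  0.093     ] 0.05692212958138761 yaw -1.6675658730414533
plate [ 0.53086366 -0.31845217  0.063     ] [ 0.41465504 -0.30498763  0.063     ] [ 0.47275935 -0.3117199   0.063     ] 0.11698604895844736 -1.6861472420402543
foot [ 0.47358287 -0.31355995  0.008     ] [np.float64(0.059), np.float64(0.142), np.float64(0.058), np.float64(0.143)] -1.6889768062958441
arm [-0.04089129  0.07490509] [0.05488665 0.12999452] [0.06069014 0.13564106] 0.5219685887139951 0.11835389879365908
arm [-0.03948833  0.06669217] [0.05739202 0.12241569] [0.06326231 0.12812722] 0.5219685887139954 0.11971615445683825
```

```bash
cat >> h.py <<'E'
def go(p,yaw=None,pitch=0.):
    """units (0.03 m, 4 deg) in present tool axes to reach p; and turn; also shifts in axes after turning"""
    s=ctrl.get_state();R0=R.from_rotvec(s['tool_rot']);d=np.array(p)-s['position']
    print('t',round(s['time'],2),'pos',s['position'].round(4),'F',s['ft_force'].round(1),'w',round(s['grip_width'],3))
    print('lin now',(R0.inv().apply(d)/.03).round(2))
    if yaw is not None:
        G=R.from_euler('y',-pitch)*R.from_euler('z',yaw)*R.from_euler('x',np.pi)
        print('turn',((R0.inv()*G).as_rotvec()/np.radians(4)).round(2),'lin after',(G.inv().apply(d)/.03).round(2))
E
python3 - <<'E'
from m import *
for z in(.1,.15,.195):print('rail',z,f((513,255),z),f((513,150),z))
print('knob',f((525,145),.13),tri(t,T(520,145),s,S(204,82)))
go((.27,-.4,.3),-.115);go((.474,-.312,.3),-.115)
E
```

```text
stand [[0.6056, -0.0124, 0.014], [0.6073, -0.1822, 0.014], [0.3985, -0.1819, 0.014], [0.3962, -0.0163, 0.014]] [np.float64(0.17), np.float64(0.209), np.float64(0.166), np.float64(0.209)]
C [ 0.50192115 -0.09819984  0.014     ] yaw 0.008486263699796128
guides [ 0.44613547 -0.0441106   0.1       ] [ 0.44890971 -0.15769649  0.1       ] mid [ 0.44752259 -0.10090354  0.1       ] 0.11361977334836681 (np.float64(-0.05441954149375438), np.float64(-0.0022419737697851726)) yaw 0.02441926845154153
grip [0.57546669 0.06781663 0.073     ] [ 0.57733261 -0.00981718  0.073     ] [0.57639965 0.02899973 0.073     ] 0.07765623376049895 loc (np.float64(0.07555525730381805), np.float64(0.12656294926538417))
bar [ 0.5034004  -0.31446523  0.093     ] [ 0.44674458 -0.30896549  0.093     ] [ 0.47507249 -0.31171536  0.093     ] 0.05692212958138761 yaw -1.6675658730414533
plate [ 0.53086366 -0.31845217  0.063     ] [ 0.41465504 -0.30498763  0.063     ] [ 0.47275935 -0.3117199   0.063     ] 0.11698604895844736 -1.6861472420402543
foot [ 0.47358287 -0.31355995  0.008     ] [np.float64(0.059), np.float64(0.142), 
[... 270 characters left out ...]
4 0.11971615445683825
rail 0.1 [ 0.51401945 -0.20079005  0.1       ] [ 0.5730293  -0.19965678  0.1       ]
rail 0.15 [ 0.50904648 -0.19855349  0.15      ] [ 0.56601475 -0.19745943  0.15      ]
rail 0.195 [ 0.50457081 -0.19654059  0.195     ] [ 0.55970165 -0.19548181  0.195     ]
knob [ 0.57174785 -0.20486203  0.13      ] (array([ 0.57008989, -0.20272943,  0.12381162]), np.float64(0.004938259150091581))
t 0.1 pos [ 0.2414 -0.603   0.2436] F [ 1.4  0.3 -0.8] w 0.999
lin now [ 3.4  -5.93 -1.87]
turn [-0.02  0.01  7.1 ] lin after [ 0.17 -6.83 -1.88]
t 0.1 pos [ 0.2414 -0.603   0.2436] F [ 1.4  0.3 -0.8] w 0.999
lin now [10.8  -6.13 -1.87]
turn [-0.02  0.01  7.1 ] lin after [  6.59 -10.53  -1.88]
```

Call:
{"method": "move_arm", "body": {"deltas": [{"linear": [0,0,-0.27],"turn": [0,0,1],"claw": 0},{"linear": [0,0,-0.27],"turn": [0,0,1],"claw": 0},{"linear": [0,0,-0.27],"turn": [0,0,1],"claw": 0},{"linear": [0,0,-0.27],"turn": [0,0,1],"claw": 0},{"linear": [0,0,-0.27],"turn": [0,0,1],"claw": 0},{"linear": [0,0,-0.27],"turn": [0,0,1],"claw": 0},{"linear": [0,0,-0.27],"turn": [0,0,1.0],"claw": 0},{"linear": [0,-0.85,0],"turn": [0,0,0],"claw": 0},{"linear": [0,-0.85,0],"turn": [0,0,0],"claw": 0},{"linear": [0,-0.85,0],"turn": [0,0,0],"claw": 0},{"linear": [0,-0.85,0],"turn": [0,0,0],"claw": 0},{"linear": [0,-0.85,0],"turn": [0,0,0],"claw": 0},{"linear": [0,-0.85,0],"turn": [0,0,0],"claw": 0},{"linear": [0,-0.85,0],"turn": [0,0,0],"claw": 0},{"linear": [0,-0.85,0],"turn": [0,0,0],"claw": 0}]}}

```text
time: 1.35
position: [0.2634, -0.3992, 0.3008]
tool_rot: [-3.137, 0.169, 0.001]
ft_force: [0.0, 0.9, -0.4]
grip_width: 1.002
```

Call:
{"method": "move_arm", "body": {"deltas": [{"linear": [0.83,-0.46,0],"turn": [0,0,0],"claw": 0},{"linear": [0.83,-0.46,0],"turn": [0,0,0],"claw": 0},{"linear": [0.83,-0.46,0],"turn": [0,0,0],"claw": 0},{"linear": [0.83,-0.46,0],"turn": [0,0,0],"claw": 0},{"linear": [0.83,-0.46,0],"turn": [0,0,0],"claw": 0},{"linear": [0.83,-0.46,0],"turn": [0,0,0],"claw": 0},{"linear": [0.83,-0.46,0],"turn": [0,0,0],"claw": 0},{"linear": [0.83,-0.46,0],"turn": [0,0,0],"claw": 0},{"linear": [0,0,0.8],"turn": [0,0,0],"claw": 0},{"linear": [0,0,0.8],"turn": [0,0,0],"claw": 0},{"linear": [0,0,0.8],"turn": [0,0,0],"claw": 0},{"linear": [0,0,0.8],"turn": [0,0,0],"claw": 0},{"linear": [0,0,0.8],"turn": [0,0,0],"claw": 0},{"linear": [0,0,0],"turn": [0,0,0],"claw": 0}]}}

```text
time: 2.52
position: [0.4703, -0.3105, 0.1756]
tool_rot: [-3.132, 0.169, 0.013]
ft_force: [-1.1, 0.4, -0.1]
grip_width: 1.005
```

Run:
```python
from h import *
go((.474,-.312,.088),-.115)
```

```text
t 2.52 pos [ 0.4703 -0.3105  0.1756] F [-1.1  0.4 -0.1] w 1.005
lin now [0.15 0.05 2.92]
turn [-0.07  0.13  0.1 ] lin after [0.13 0.04 2.92]
```

Call:
{"method": "move_arm", "body": {"deltas": [{"linear": [0.1,0.04,0.6],"turn": [0,0.1,0.1],"claw": 0},{"linear": [0,0,0.6],"turn": [0,0,0],"claw": 0},{"linear": [0,0,0.6],"turn": [0,0,0],"claw": 0},{"linear": [0,0,0.6],"turn": [0,0,0],"claw": 0},{"linear": [0,0,0.5],"turn": [0,0,0],"claw": 0},{"linear": [0,0,0],"turn": [0,0,0],"claw": 0},{"linear": [0,0,0],"turn": [0,0,0],"claw": 0.5},{"linear": [0,0,0],"turn": [0,0,0],"claw": 1},{"linear": [0,0,0],"turn": [0,0,0],"claw": 1},{"linear": [0,0,0],"turn": [0,0,0],"claw": 1},{"linear": [0,0,0],"turn": [0,0,0],"claw": 1},{"linear": [0,0,0],"turn": [0,0,0],"claw": 1},{"linear": [0,0,0],"turn": [0,0,0],"claw": 1}], "grip_force": 25}}

```text
time: 3.6
position: [0.4769, -0.314, 0.0946]
tool_rot: [3.136, -0.18, 0.012]
ft_force: [-0.5, -0.6, 0.5]
grip_width: 0.558
```

Run:
```python
from h import *
go((.474,-.312,.088),-.115)
d=grab('top','top1');e=grab('side','side1')
a=cv2.resize(d['image'][185:285,300:400],None,fx=4,fy=4,interpolation=cv2.INTER_CUBIC)
b=cv2.resize(e['image'][158:258,300:400],None,fx=4,fy=4,interpolation=cv2.INTER_CUBIC)
cv2.imwrite('pics/v1.png',np.hstack([a,b])[:,:,::-1])
```

```text
t 3.6 pos [ 0.4769 -0.314   0.0946] F [-0.5 -0.6  0.5] w 0.558
lin now [-0.11 -0.06  0.22]
turn [ 0.   -0.11  0.  ] lin after [-0.1  -0.06  0.22]
```

View pics/v1.png

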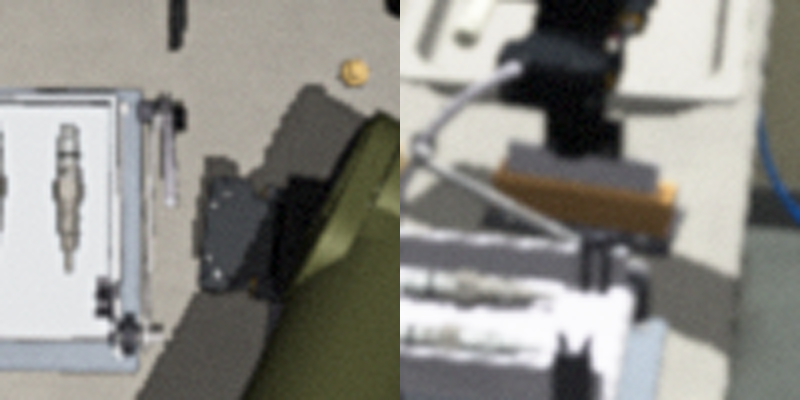

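Call:
{"method": "move_arm", "body": {"deltas": [{"linear": [-0.06,-0.05,0.2],"turn": [0,-0.05,0],"claw": 0.5},{"linear": [0,0,0],"turn": [0,0,0],"claw": 1},{"linear": [0,0,0],"turn": [0,0,0],"claw": 1},{"linear": [0,0,0],"turn": [0,0,0],"claw": 1},{"linear": [0,0,0],"turn": [0,0,0],"claw": 1},{"linear": [0,0,0],"turn": [0,0,0],"claw": 1},{"linear": [0,0,0],"turn": [0,0,0],"claw": 1},{"linear": [0,0,0],"turn": [0,0,0],"claw": 1},{"linear": [0,0,0],"turn": [0,0,0],"claw": 1},{"linear": [0,0,0],"turn": [0,0,0],"claw": 1}], "grip_force": 25}}

```text
time: 4.53
position: [0.4753, -0.3124, 0.0884]
tool_rot: [3.136, -0.181, 0.006]
ft_force: [0.7, -0.3, 0.5]
grip_width: 0.137
```

Call:
{"method": "move_arm", "body": {"deltas": [{"linear": [0,0,-0.3],"turn": [0,0,0],"claw": 1},{"linear": [0,0,-0.6],"turn": [0,0,0],"claw": 1},{"linear": [0,0,-0.8],"turn": [0,0,0],"claw": 1},{"linear": [0,0,-0.8],"turn": [0,0,0],"claw": 1},{"linear": [0,0,-0.8],"turn": [0,0,0],"claw": 1},{"linear": [0,0,-0.8],"turn": [0,0,0],"claw": 1},{"linear": [0,0,-0.8],"turn": [0,0,0],"claw": 1},{"linear": [0,0,-0.8],"turn": [0,0,0],"claw": 1},{"linear": [0,0,-0.8],"turn": [0,0,0],"claw": 1},{"linear": [0,0,-0.8],"turn": [0,0,0],"claw": 1},{"linear": [0,0,0],"turn": [0,0,0],"claw": 1}]}}

```text
time: 5.45
position: [0.4763, -0.3127, 0.3133]
tool_rot: [3.132, -0.179, 0.017]
ft_force: [0.5, 0.1, -0.9]
grip_width: 0.138
```

Run:
```python
from h import *
go((.4470,-.097,.30),1.583)
t=load('top0');g=t['image'].max(2)
for (u0,u1) in((282,289),(323,330)):
    m=(g[250:268,u0:u1]<110);v,u=np.nonzero(m);print(u.mean()+u0,v.mean()+250,v.min()+250,v.max()+250,onz(t,u.mean()+u0,v.mean()+250,.09))
    print(g[250:268,u0:u1])
```

```text
t 5.45 pos [ 0.4763 -0.3127  0.3133] F [ 0.5  0.1 -0.9] w 0.138
lin now [-1.8  -7.03  0.39]
turn [  0.18  -0.07 -24.31] lin after [ 7.2  -0.89  0.44]
284.3243243243243 259.0810810810811 255 264 [ 0.44525784 -0.04107163  0.09      ]
[[181 199 159 220 232 230 228]
 [184 202 160 221 233 229 230]
 [180 198 161 218 236 231 229]
 [166 200 153 201 217 214 218]
 [150 179 127 142 153 147 175]
 [120 115  88 106 109 116 159]
 [118  73  57  64  72 101 163]
 [124  63  44  49  48  93 178]
 [125  65  46  55  54 121 218]
 [111  61  61  85  87 140 226]
 [111  64  80 111 112 155 227]
 [109  48  57  76  81 139 222]
 [102  48  46  53  52 120 224]
 [ 92  62  75 113 115 148 222]
 [117 108 125 189 204 204 228]
 [168 168 153 222 234 230 231]
 [166 167 162 225 236 231 230]
 [131 126 154 220 228 224 224]]
326.02941176470586 259.97058823529414 256 267 [ 0.44561873 -0.15745674  0.09      ]
[[229 230 230 219 191 219 208]
 [228 230 232 221 195 223 212]
 [231 230 232 222 194 222 210]
 [228 217 212 205 190 225 210]
 [219 169 148 152 169 211 188]
 [218 146 116 122 140 164 140]
 [217 125  86  90  91 115 118]
 [206 108  49  52  70  96 117]
 [183  84  41  51  64 101 117]
 [188  93  57  60  70 116 147]
 [216 135 100  90  76 139 194]
 [214 137 104  95  75 143 205]
 [188  91  52  51  56 137 202]
 [182  95  67  63  59 127 187]
 [204 165 161 144  98 113 154]
 [229 228 227 214 158 132 112]
 [230 231 235 231 200 161  93]
 [232 232 234 228 189 151  94]]
```

Call:
{"method": "move_arm", "body": {"deltas": [{"linear": [0,0,0],"turn": [0,0,-1],"claw": 1},{"linear": [0,0,0],"turn": [0,0,-1],"claw": 1},{"linear": [0,0,0],"turn": [0,0,-1],"claw": 1},{"linear": [0,0,0],"turn": [0,0,-1],"claw": 1},{"linear": [0,0,0],"turn": [0,0,-1],"claw": 1},{"linear": [0,0,0],"turn": [0,0,-1],"claw": 1},{"linear": [0,0,0],"turn": [0,0,-1],"claw": 1},{"linear": [0,0,0],"turn": [0,0,-1],"claw": 1},{"linear": [0,0,0],"turn": [0,0,-1],"claw": 1},{"linear": [0,0,0],"turn": [0,0,-1],"claw": 1},{"linear": [0,0,0],"turn": [0,0,-1],"claw": 1},{"linear": [0,0,0],"turn": [0,0,-1],"claw": 1},{"linear": [0,0,0],"turn": [0,0,-1],"claw": 1},{"linear": [0,0,0],"turn": [0,0,-1],"claw": 1},{"linear": [0,0,0],"turn": [0,0,-1],"claw": 1},{"linear": [0,0,0],"turn": [0,0,-1],"claw": 1},{"linear": [0,0,0],"turn": [0,0,-1],"claw": 1},{"linear": [0,0,0],"turn": [0,0,-1],"claw": 1},{"linear": [0,0,0],"turn": [0,0,-1],"claw": 1},{"linear": [0,0,0],"turn": [0,0,-1],"claw": 1}]}}

```text
time: 7.12
position: [0.474, -0.3116, 0.3066]
tool_rot: [2.514, 1.882, 0.003]
ft_force: [0.2, -0.6, -0.3]
grip_width: 0.135
```

Call:
{"method": "move_arm", "body": {"deltas": [{"linear": [0,0,0],"turn": [0,0,-1],"claw": 1},{"linear": [0,0,0],"turn": [0,0,-1],"claw": 1},{"linear": [0,0,0],"turn": [0,0,-1],"claw": 1},{"linear": [0,0,0],"turn": [0,0,-1],"claw": 1},{"linear": [0,0,0],"turn": [0,0,-0.3],"claw": 1},{"linear": [0.7,-0.1,0],"turn": [0,0,0],"claw": 1},{"linear": [0.7,-0.1,0],"turn": [0,0,0],"claw": 1},{"linear": [0.7,-0.1,0],"turn": [0,0,0],"claw": 1},{"linear": [0.7,-0.1,0],"turn": [0,0,0],"claw": 1},{"linear": [0.7,-0.1,0],"turn": [0,0,0],"claw": 1},{"linear": [0.7,-0.1,0],"turn": [0,0,0],"claw": 1},{"linear": [0.7,-0.1,0],"turn": [0,0,0],"claw": 1},{"linear": [0.7,-0.1,0],"turn": [0,0,0],"claw": 1},{"linear": [0.7,-0.1,0],"turn": [0,0,0],"claw": 1},{"linear": [0.7,-0.1,0],"turn": [0,0,0],"claw": 1},{"linear": [0,0,0],"turn": [0,0,0],"claw": 1},{"linear": [0,0,0],"turn": [0,0,0],"claw": 1}]}}

```text
time: 8.53
position: [0.442, -0.1013, 0.3071]
tool_rot: [2.205, 2.233, 0.002]
ft_force: [0.2, -0.5, -1.2]
grip_width: 0.132
```

Run:
```python
from h import *
go((.4447,-.097,.21),1.581)
```

```text
t 8.53 pos [ 0.442  -0.1013  0.3071] F [ 0.2 -0.5 -1.2] w 0.132
lin now [0.15 0.08 3.24]
turn [0.05 0.02 0.03] lin after [0.14 0.09 3.24]
```

Call:
{"method": "move_arm", "body": {"deltas": [{"linear": [0.14,0.09,0.6],"turn": [0,0,0],"claw": 1},{"linear": [0,0,0.6],"turn": [0,0,0],"claw": 1},{"linear": [0,0,0.6],"turn": [0,0,0],"claw": 1},{"linear": [0,0,0.6],"turn": [0,0,0],"claw": 1},{"linear": [0,0,0.6],"turn": [0,0,0],"claw": 1},{"linear": [0,0,0.6],"turn": [0,0,0],"claw": 1},{"linear": [0,0,0],"turn": [0,0,0],"claw": 1},{"linear": [0,0,0],"turn": [0,0,0],"claw": 1}]}}

```text
time: 9.2
position: [0.4445, -0.099, 0.1984]
tool_rot: [2.211, 2.231, 0.002]
ft_force: [-0.0, -0.5, -1.2]
grip_width: 0.139
```

Run:
```python
from h import *
go((.4447,-.097,.21),1.581)
e=grab('side','side2')
cv2.imwrite('pics/v2.png',cv2.resize(e['image'][158:278,265:385],None,fx=5,fy=5,interpolation=cv2.INTER_CUBIC)[:,:,::-1])
```

```text
t 9.2 pos [ 0.4445 -0.099   0.1984] F [-0.  -0.5 -1.2] w 0.139
lin now [ 0.07  0.01 -0.39]
turn [ 0.02 -0.01 -0.01] lin after [ 0.07  0.01 -0.39]
```

View pics/v2.png

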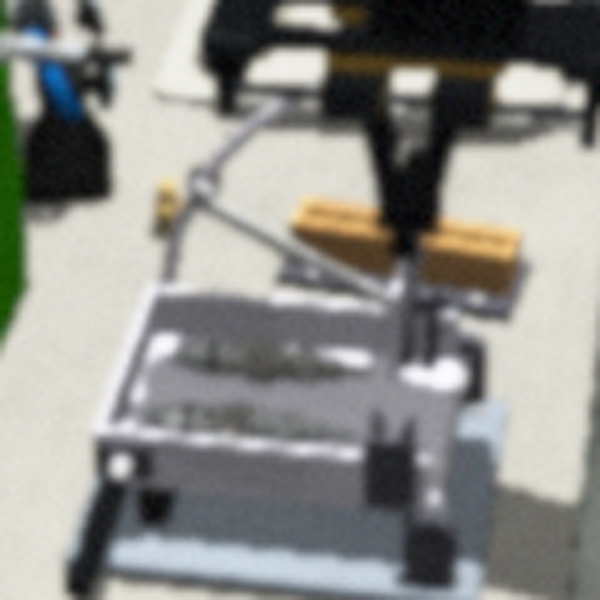

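Run:
```python
from h import *
e=load('side2');S=lambda x,y:(265+(x+.5)/5-.5,158+(y+.5)/5-.5)
for p in((378,418),(408,418),(393,418),(418,308),(434,308)): print('prong tip',p,onz(e,*S(*p),.1))
for x in(.440,.4445,.449):
  for y,z in((-.041,.123),(-.046,.118),(-.041,.173),(-.157,.118)):
    u=proj(e,(x,y,z));print(x,y,z,((u-[265,158]+.5)*5-.5).round(0))
g=e['image'].max(2);print(g[222:252,338:356])
```

```text
prong tip (378, 418) [ 0.44903565 -0.041406    0.1       ]
prong tip (408, 418) [ 0.43477796 -0.04385031  0.1       ]
prong tip (393, 418) [ 0.44190578 -0.0426283   0.1       ]
prong tip (418, 308) [ 0.44220234 -0.13746118  0.1       ]
prong tip (434, 308) [ 0.43409477 -0.13883613  0.1       ]
0.44 -0.041 0.123 [398. 382.]
0.44 -0.046 0.118 [399. 384.]
0.44 -0.041 0.173 [400. 295.]
0.44 -0.157 0.118 [428. 259.]
0.4445 -0.041 0.123 [388. 381.]
0.4445 -0.046 0.118 [389. 383.]
0.4445 -0.041 0.173 [390. 294.]
0.4445 -0.157 0.118 [419. 258.]
0.449 -0.041 0.123 [379. 380.]
0.449 -0.046 0.118 [380. 382.]
0.449 -0.041 0.173 [381. 293.]
0.449 -0.157 0.118 [411. 257.]
[[112 111 114 108 105 105 104  89  73  79  86  87  68  60  82 108 131 143]
 [111 110 107 104 110 103 100  84  72  74  86  87  66  58  70  94 107 121]
 [109 108 105 107 108 109 102  84  70  73  85  86  65  52  66  86 101 116]
 [110 109 106 107 108 108  97  81  66  71  84  84  65  54  72  92 105 108]
 [112 109 106 107 109 108 101  82  62  71  84  86  72  57  74  98 108 107]
 [132 117 113 109 110 112 101  82  64  73  86  85  71  57 
[... 1117 characters left out ...]
155 158 157 153 145 141]
 [134 105  89 101 126 143 143 122 100 103 132 150 156 157 159 154 144 140]
 [131 108  93 101 122 141 132 104  86 101 131 148 157 158 153 150 141 138]
 [121 104  94 100 121 127 117  94  77  93 130 151 156 158 159 154 136 130]
 [105  86  80  85  95  97  92  77  72  95 123 148 154 155 158 149 134 120]
 [ 94  62  53  56  60  62  56  57  59  82 123 149 155 160 155 144 124 112]
 [ 92  53  45  44  41  43  43  46  54  81 130 168 173 166 154 141 118 109]
 [ 81  50  38  39  37  41  39  40  44  87 152 193 195 178 159 140 118 104]
 [ 70  48  36  42  44  43  42  37  46  80 139 179 188 173 159 142 119 106]
 [ 60  48  41  43  40  40  40  40  48  71 107 141 154 152 153 138 115 106]]
```

Call:
{"method": "move_arm", "body": {"deltas": [{"linear": [0.05,-0.03,0.2],"turn": [0,0,0],"claw": 1},{"linear": [0,0,0.2],"turn": [0,0,0],"claw": 1},{"linear": [0,0,0.2],"turn": [0,0,0],"claw": 1},{"linear": [0,0,0.2],"turn": [0,0,0],"claw": 1},{"linear": [0,0,0.1],"turn": [0,0,0],"claw": 1},{"linear": [0,0,0],"turn": [0,0,0],"claw": 1},{"linear": [0,0,0],"turn": [0,0,0],"claw": 1}]}}

```text
time: 9.83
position: [0.4442, -0.0968, 0.1718]
tool_rot: [2.208, 2.232, 0.003]
ft_force: [-0.1, 0.4, -1.2]
grip_width: 0.131
```

Call:
{"method": "move_arm", "body": {"deltas": [{"linear": [0,0,0.1],"turn": [0,0,0],"claw": 1},{"linear": [0,0,0.1],"turn": [0,0,0],"claw": 1},{"linear": [0,0,0.1],"turn": [0,0,0],"claw": 1},{"linear": [0,0,0.1],"turn": [0,0,0],"claw": 1},{"linear": [0,0,0],"turn": [0,0,0],"claw": 1},{"linear": [0,0,0],"turn": [0,0,0],"claw": 1}]}}

```text
time: 10.33
position: [0.4442, -0.0967, 0.1597]
tool_rot: [2.208, 2.232, 0.003]
ft_force: [-1.3, 0.3, -1.1]
grip_width: 0.136
```

Run:
```python
from h import *
go((.4437,-.097,.1324),1.581)
e=grab('side','side3')
cv2.imwrite('pics/v3.png',cv2.resize(e['image'][178:278,300:380],None,fx=6,fy=6,interpolation=cv2.INTER_CUBIC)[:,:,::-1])
```

```text
t 10.33 pos [ 0.4442 -0.0967  0.1597] F [-1.3  0.3 -1.1] w 0.136
lin now [-0.01 -0.02  0.91]
turn [0.04 0.   0.01] lin after [-0.01 -0.02  0.91]
```

View pics/v3.png

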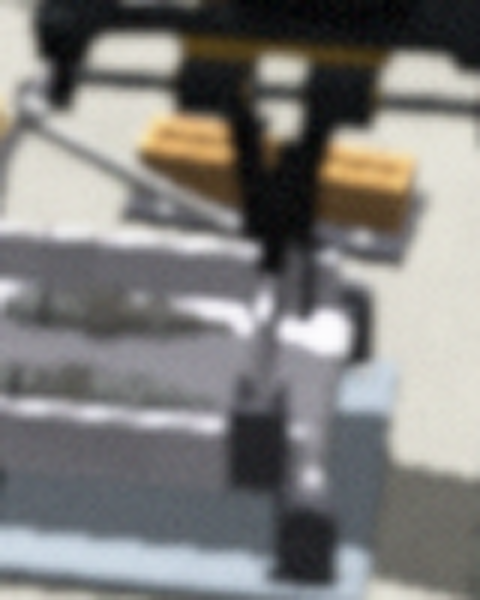

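Call:
{"method": "move_arm", "body": {"deltas": [{"linear": [0,0,0.12],"turn": [0,0,0],"claw": 1},{"linear": [0,0,0.12],"turn": [0,0,0],"claw": 1},{"linear": [0,0,0.12],"turn": [0,0,0],"claw": 1},{"linear": [0,0,0.12],"turn": [0,0,0],"claw": 1},{"linear": [0,0,0.12],"turn": [0,0,0],"claw": 1},{"linear": [0,0,0.12],"turn": [0,0,0],"claw": 1},{"linear": [0,0,0.1],"turn": [0,0,0],"claw": 1},{"linear": [0,0,0],"turn": [0,0,0],"claw": 1},{"linear": [0,0,0],"turn": [0,0,0],"claw": 1}]}}

```text
time: 11.13
position: [0.4443, -0.0967, 0.1351]
tool_rot: [2.208, 2.232, 0.003]
ft_force: [-2.4, -0.3, -2.4]
grip_width: 0.134
```

Call:
{"method": "move_arm", "body": {"deltas": [{"linear": [0,0,0.05],"turn": [0,0,0],"claw": 1},{"linear": [0,0,0.04],"turn": [0,0,0],"claw": 1},{"linear": [0,0,0],"turn": [0,0,0],"claw": 1},{"linear": [0,0,0],"turn": [0,0,0],"claw": 1}]}}

```text
time: 11.47
position: [0.4444, -0.0969, 0.1326]
tool_rot: [2.208, 2.232, 0.003]
ft_force: [-1.3, -0.5, -2.6]
grip_width: 0.132
```

Call:
{"method": "move_arm", "body": {"deltas": [{"linear": [0,0,0.05],"turn": [0,0,0],"claw": 1},{"linear": [0,0,0.04],"turn": [0,0,0],"claw": 1},{"linear": [0,0,0],"turn": [0,0,0],"claw": 1},{"linear": [0,0,0],"turn": [0,0,0],"claw": 1}]}}

```text
time: 11.8
position: [0.4447, -0.0971, 0.1322]
tool_rot: [2.207, 2.231, 0.002]
ft_force: [-8.2, 1.4, 14.8]
grip_width: 0.137
```

Call:
{"method": "move_arm", "body": {"deltas": [{"linear": [0,0,-0.04],"turn": [0,0,0],"claw": 0.6},{"linear": [0,0,0],"turn": [0,0,0],"claw": 0.6},{"linear": [0,0,0],"turn": [0,0,0],"claw": 0.6},{"linear": [0,0,0],"turn": [0,0,0],"claw": 0.6},{"linear": [0,0,0],"turn": [0,0,0],"claw": 0.6},{"linear": [0,0,0],"turn": [0,0,0],"claw": 0.6},{"linear": [0,0,-0.3],"turn": [0,0,0],"claw": 0.6},{"linear": [0,0,-0.5],"turn": [0,0,0],"claw": 0.6},{"linear": [0,0,-0.8],"turn": [0,0,0],"claw": 0.6},{"linear": [0,0,-0.8],"turn": [0,0,0],"claw": 0.6},{"linear": [0,0,-0.8],"turn": [0,0,0],"claw": 0.6},{"linear": [0,0,-0.8],"turn": [0,0,0],"claw": 0.6},{"linear": [0,0,0],"turn": [0,0,0],"claw": 0.6}]}}

```text
time: 12.88
position: [0.4468, -0.0971, 0.2567]
tool_rot: [2.201, 2.226, 0.009]
ft_force: [0.3, 0.6, 0.1]
grip_width: 0.402
```

Run:
```python
from h import *
go((.58,.034,.2),1.581,.35)
e=grab('side','side4');d=grab('top','top4')
a=cv2.resize(e['image'][198:288,275:375],None,fx=4,fy=4,interpolation=cv2.INTER_CUBIC)
b=cv2.resize(d['image'][200:290,240:340],None,fx=4,fy=4,interpolation=cv2.INTER_CUBIC)
cv2.imwrite('pics/v4.png',np.hstack([a,b])[:,:,::-1])
```

```text
t 12.88 pos [ 0.4468 -0.0971  0.2567] F [0.3 0.6 0.1] w 0.402
lin now [4.33 4.47 1.93]
turn [-4.85  0.    0.02] lin after [4.33 3.57 3.3 ]
```

View pics/v4.png

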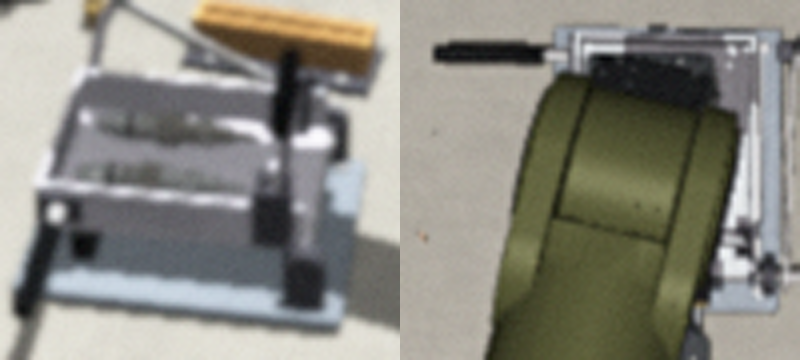

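Call:
{"method": "move_arm", "body": {"deltas": [{"linear": [0.85,0,0],"turn": [-1,0,0],"claw": 0},{"linear": [0.85,0,0],"turn": [-1,0,0],"claw": 0},{"linear": [0.85,0,0],"turn": [-1,0,0],"claw": 0},{"linear": [0.85,0,0],"turn": [-1,0,0],"claw": 0},{"linear": [0.75,0,0],"turn": [-1,0,0],"claw": 0},{"linear": [0,0,0],"turn": [0,0,0],"claw": 0},{"linear": [0,0,0],"turn": [0,0,0],"claw": 0}]}}

```text
time: 13.57
position: [0.4487, -0.0083, 0.2508]
tool_rot: [2.073, 2.105, 0.246]
ft_force: [0.1, -0.1, -0.3]
grip_width: 0.844
```

Run:
```python
from h import *
go((.534,.028,.184),1.581,.35);go((.5753,.028,.0707),1.581,.35)
t=load('top4');g=t['image'].max(2)[205:222,240:285]
v,u=np.nonzero(g<60);v=v+205;u=u+240;print(u.min(),u.max(),v.min(),v.max(),onz(t,(u.min()+u.max())/2,v.mean(),.066))
```

```text
t 13.57 pos [ 0.4487 -0.0083  0.2508] F [ 0.1 -0.1 -0.3] w 0.844
lin now [1.19 2.25 2.84]
turn [-1.55  0.07  0.09] lin after [1.19 1.92 3.07]
t 13.57 pos [ 0.4487 -0.0083  0.2508] F [ 0.1 -0.1 -0.3] w 0.844
lin now [1.21 2.68 6.83]
turn [-1.55  0.07  0.09] lin after [1.19 1.92 7.09]
249 284 211 221 [0.57456902 0.01560444 0.066     ]
```

Call:
{"method": "move_arm", "body": {"deltas": [{"linear": [0,0,0],"turn": [-0.8,0,0],"claw": 0},{"linear": [0,0,0],"turn": [-0.8,0,0],"claw": 0},{"linear": [0.3,0.48,0.1],"turn": [0,0,0],"claw": 0},{"linear": [0.3,0.48,0.1],"turn": [0,0,0],"claw": 0},{"linear": [0.3,0.48,0.4],"turn": [0,0,0],"claw": 0},{"linear": [0.3,0.48,0.6],"turn": [0,0,0],"claw": 0},{"linear": [0,0,0.6],"turn": [0,0,0],"claw": 0},{"linear": [0,0,0.6],"turn": [0,0,0],"claw": 0},{"linear": [0,0,0.6],"turn": [0,0,0],"claw": 0},{"linear": [0,0,0],"turn": [0,0,0],"claw": 0},{"linear": [0,0,0],"turn": [0,0,0],"claw": 0}]}}

```text
time: 14.48
position: [0.554, 0.0222, 0.1784]
tool_rot: [2.035, 2.047, 0.326]
ft_force: [0.1, 1.0, 0.7]
grip_width: 1.001
```

Run:
```python
from h import *
go((.5753,.028,.0707),1.581,.35)
```

```text
t 14.48 pos [0.554  0.0222 0.1784] F [0.1 1.  0.7] w 1.001
lin now [ 0.23 -0.48  3.63]
turn [-0.34  0.11 -0.04] lin after [ 0.2  -0.56  3.61]
```

Call:
{"method": "move_arm", "body": {"deltas": [{"linear": [0.2,-0.5,0],"turn": [-0.3,0,0],"claw": 0},{"linear": [0,0,0.5],"turn": [0,0,0],"claw": 0},{"linear": [0,0,0.5],"turn": [0,0,0],"claw": 0},{"linear": [0,0,0.5],"turn": [0,0,0],"claw": 0},{"linear": [0,0,0.5],"turn": [0,0,0],"claw": 0},{"linear": [0,0,0.5],"turn": [0,0,0],"claw": 0},{"linear": [0,0,0],"turn": [0,0,0],"claw": 0},{"linear": [0,0,0],"turn": [0,0,0],"claw": 0}]}}

```text
time: 15.15
position: [0.5664, 0.0291, 0.1051]
tool_rot: [2.019, 2.036, 0.35]
ft_force: [-0.0, 0.4, -0.2]
grip_width: 1.0
```

Run:
```python
from h import *
go((.5753,.028,.0707),1.581,.35)
e=grab('side','side5');d=grab('top','top5')
a=cv2.resize(e['image'][198:298,265:365],None,fx=4,fy=4,interpolation=cv2.INTER_CUBIC)
b=cv2.resize(d['image'][160:260,220:320],None,fx=4,fy=4,interpolation=cv2.INTER_CUBIC)
cv2.imwrite('pics/v5.png',np.hstack([a,b])[:,:,::-1])
```

```text
t 15.15 pos [0.5664 0.0291 0.1051] F [-0.   0.4 -0.2] w 1.0
lin now [-0.03 -0.12  1.18]
turn [ 0.01  0.1  -0.01] lin after [-0.04 -0.12  1.18]
```

View pics/v5.png

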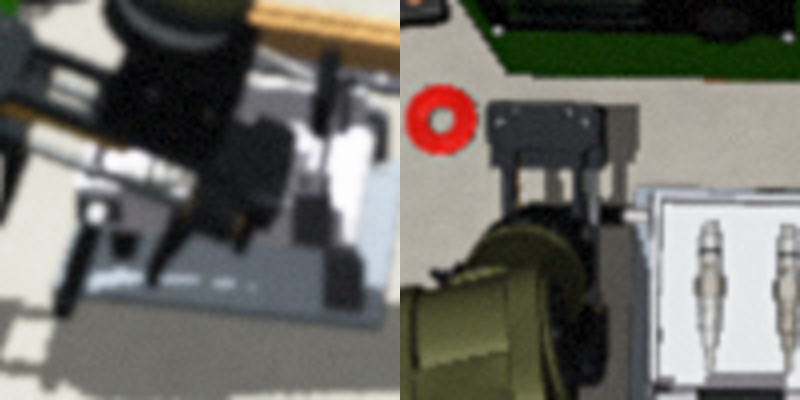

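Call:
{"method": "move_arm", "body": {"deltas": [{"linear": [-0.04,-0.1,0.3],"turn": [0,0.1,0],"claw": 0},{"linear": [0,0,0.3],"turn": [0,0,0],"claw": 0},{"linear": [0,0,0.3],"turn": [0,0,0],"claw": 0},{"linear": [0,0,0.28],"turn": [0,0,0],"claw": 0},{"linear": [0,0,0],"turn": [0,0,0],"claw": 1},{"linear": [0,0,0],"turn": [0,0,0],"claw": 1},{"linear": [0,0,0],"turn": [0,0,0],"claw": 1},{"linear": [0,0,0],"turn": [0,0,0],"claw": 1},{"linear": [0,0,0],"turn": [0,0,0],"claw": 1},{"linear": [0,0,0],"turn": [0,0,0],"claw": 1},{"linear": [0,0,0],"turn": [0,0,0],"claw": 1},{"linear": [0,0,0],"turn": [0,0,0],"claw": 1},{"linear": [0,0,0],"turn": [0,0,0],"claw": 1},{"linear": [0,0,0],"turn": [0,0,0],"claw": 1},{"linear": [0,0,0],"turn": [0,0,0],"claw": 1}], "grip_force": 20}}

```text
time: 16.5
position: [0.5757, 0.0289, 0.0703]
tool_rot: [2.018, 2.041, 0.358]
ft_force: [0.4, 0.9, -0.2]
grip_width: 0.247
```

Run:
```python
from h import *
go((.5753,.028,.0707),1.581,.35)
```

```text
t 16.5 pos [0.5757 0.0289 0.0703] F [ 0.4  0.9 -0.2] w 0.247
lin now [-0.03 -0.01 -0.02]
turn [ 0.01 -0.01  0.01] lin after [-0.03 -0.01 -0.02]
```

Call:
{"method": "move_arm", "body": {"deltas": [{"linear": [0,0,0],"turn": [0,0,0],"claw": 1},{"linear": [0,0,0],"turn": [0,0,0],"claw": 1},{"linear": [0,0,0],"turn": [0,0,0],"claw": 1},{"linear": [0,0,0],"turn": [0,0,0],"claw": 1}]}}

```text
time: 16.83
position: [0.5739, 0.0287, 0.0693]
tool_rot: [2.021, 2.043, 0.354]
ft_force: [-5.5, -0.8, 1.7]
grip_width: 0.154
```

Run:
```python
from h import *
R0=R.from_rotvec(ctrl.get_state()['tool_rot'])
th=np.linspace(0,.53,16);P=.1563*np.c_[np.cos(.128+th),0*th,np.sin(.128+th)]
print((R0.inv().apply(np.diff(P,axis=0))/.03).round(2).tolist())
```

```text
[[-0.0, 0.04, -0.18], [-0.0, 0.03, -0.18], [-0.0, 0.02, -0.18], [-0.0, 0.02, -0.18], [-0.0, 0.01, -0.18], [-0.0, 0.0, -0.18], [-0.0, -0.0, -0.18], [0.0, -0.01, -0.18], [0.0, -0.01, -0.18], [0.0, -0.02, -0.18], [0.0, -0.03, -0.18], [0.0, -0.03, -0.18], [0.0, -0.04, -0.18], [0.0, -0.05, -0.18], [0.0, -0.05, -0.18]]
```

Lift partway first (10 rows, ≈0.35 rad), then check.

Call:
{"method": "move_arm", "body": {"deltas": [{"linear": [0,0.04,-0.18],"turn": [0,0,0],"claw": 1},{"linear": [0,0.03,-0.18],"turn": [0,0,0],"claw": 1},{"linear": [0,0.02,-0.18],"turn": [0,0,0],"claw": 1},{"linear": [0,0.02,-0.18],"turn": [0,0,0],"claw": 1},{"linear": [0,0.01,-0.18],"turn": [0,0,0],"claw": 1},{"linear": [0,0,-0.18],"turn": [0,0,0],"claw": 1},{"linear": [0,0,-0.18],"turn": [0,0,0],"claw": 1},{"linear": [0,-0.01,-0.18],"turn": [0,0,0],"claw": 1},{"linear": [0,-0.01,-0.18],"turn": [0,0,0],"claw": 1},{"linear": [0,-0.02,-0.18],"turn": [0,0,0],"claw": 1},{"linear": [0,0,0],"turn": [0,0,0],"claw": 1},{"linear": [0,0,0],"turn": [0,0,0],"claw": 1}], "grip_force": 25}}

```text
time: 17.83
position: [0.5579, 0.0287, 0.1214]
tool_rot: [2.02, 2.042, 0.355]
ft_force: [-5.4, -0.8, -7.9]
grip_width: 0.153
```

Call:
{"method": "move_arm", "body": {"deltas": [{"linear": [0,-0.03,-0.18],"turn": [0,0,0],"claw": 1},{"linear": [0,-0.03,-0.18],"turn": [0,0,0],"claw": 1},{"linear": [0,-0.04,-0.18],"turn": [0,0,0],"claw": 1},{"linear": [0,-0.05,-0.18],"turn": [0,0,0],"claw": 1},{"linear": [0,-0.05,-0.18],"turn": [0,0,0],"claw": 1},{"linear": [0,0,0],"turn": [0,0,0],"claw": 1},{"linear": [0,0,0],"turn": [0,0,0],"claw": 1}]}}

```text
time: 18.42
position: [0.5435, 0.0285, 0.1453]
tool_rot: [2.019, 2.042, 0.357]
ft_force: [-5.4, -0.9, -10.8]
grip_width: 0.148
```

Run:
```python
from h import *
go((.5,.028,.0707))
e=grab('side','side6');d=grab('top','top6')
a=cv2.resize(e['image'][168:268,265:365],None,fx=6,fy=6,interpolation=cv2.INTER_CUBIC)
cv2.imwrite('pics/v6.png',a[:,:,::-1])
b=cv2.resize(d['image'][180:280,240:360],None,fx=6,fy=6,interpolation=cv2.INTER_CUBIC)
cv2.imwrite('pics/v6t.png',b[:,:,::-1])
```

```text
t 18.42 pos [0.5435 0.0285 0.1453] F [ -5.4  -0.9 -10.8] w 0.148
lin now [ 0.01 -2.22  1.84]
```

View pics/v6.png

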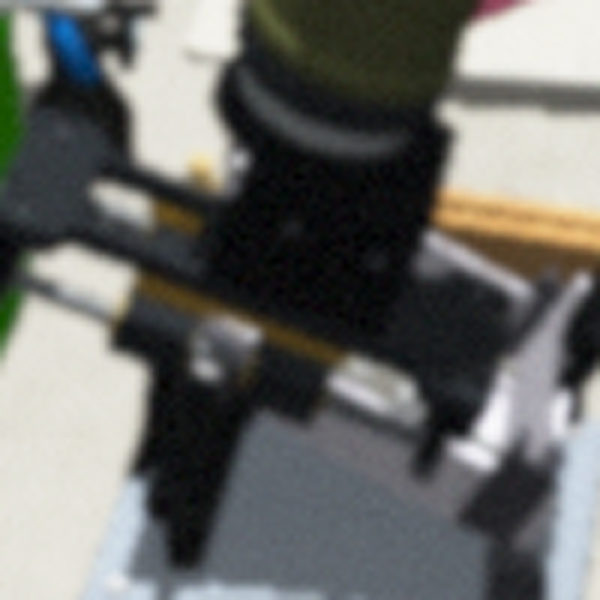

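View pics/v6t.png

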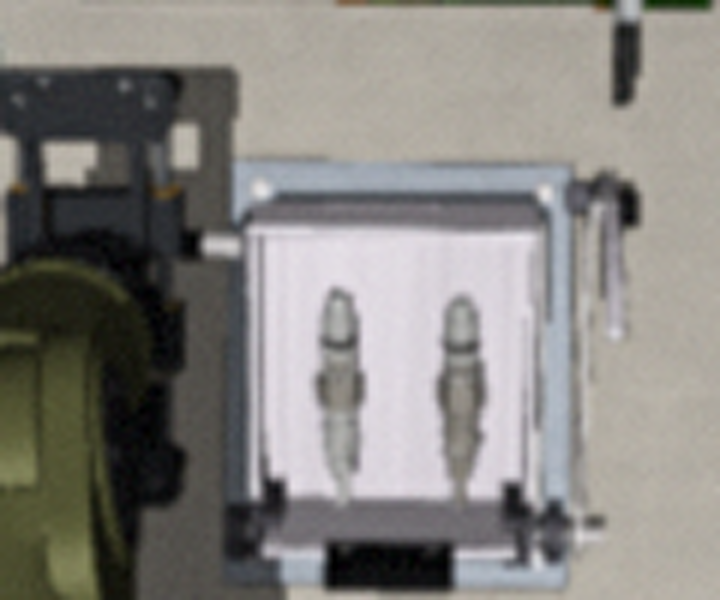

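```bash
python3 - <<'E' | tail -4
from m import *
g=s['image'].astype(float).mean(2);pts=[]
bg=lambda c:None
for u in range(311,341):   # arm ridge between knob and guide
    v0=178+(95+(u-309)*5*90/160)/5
    vs=np.arange(int(v0)-3,int(v0)+5);col=g[vs,u];w=np.clip(np.median(g[int(v0)-7:int(v0)+9,u])-col,0,None)
    if u<327: w=np.abs(col-np.median(col))
    pts.append((u,v0,(w*vs).sum()/max(w.sum(),1e-6)))
# Hough/LSD segments as an independent fit
im=cv2.resize(s['image'][190:225,300:350],None,fx=4,fy=4,interpolation=cv2.INTER_CUBIC)
L=cv2.createLineSegmentDetector().detect(cv2.cvtColor(im,cv2.COLOR_RGB2GRAY))[0][:,0]
P0=C[:2]+ya*-.092
def pp(u,v):
    o,d=ray(s,u,v);q=o+d*(((P0-o[:2])@ya)/(d[:2]@ya));return np.array([(q[:2]-C[:2])@xa,q[2]])
out=[]
for l in L:
    a=pp(300+(l[0]+.5)/4-.5,190+(l[1]+.5)/4-.5);b=pp(300+(l[2]+.5)/4-.5,190+(l[3]+.5)/4-.5)
    if a[0]>b[0]:a,b=b,a
    A=np.arctan2(*(b-a)[::-1]);n=np.linalg.norm(b-a)
    if n>.04 and .3<A<.9: out.append((A.round(3),n.round(3),a.round(3).tolist(),b.round(3).tolist()))
for o in out:print(o)
E
```

```text
foot [ 0.47358287 -0.31355995  0.008     ] [np.float64(0.059), np.float64(0.142), np.float64(0.058), np.float64(0.143)] -1.6889768062958441
arm [-0.04089129  0.07490509] [0.05488665 0.12999452] [0.06069014 0.13564106] 0.5219685887139951 0.11835389879365908
arm [-0.03948833  0.06669217] [0.05739202 0.12241569] [0.06326231 0.12812722] 0.5219685887139954 0.11971615445683825
(np.float64(0.496), np.float64(0.041), [0.022, 0.091], [0.058, 0.11])
```

```bash
python3 - <<'E' | tail -12
from m import *
def lsd(f,u0,u1,v0,v1,off,lo=.3,hi=.8,mn=.03):
    e=load(f);im=cv2.resize(e['image'][v0:v1,u0:u1],None,fx=4,fy=4,interpolation=cv2.INTER_CUBIC)
    P0=C[:2]+ya*off
    def pp(u,v):
        o,d=ray(e,u,v);q=o+d*(((P0-o[:2])@ya)/(d[:2]@ya));return np.array([(q[:2]-C[:2])@xa,q[2]])
    for l in cv2.createLineSegmentDetector().detect(cv2.cvtColor(im,cv2.COLOR_RGB2GRAY))[0][:,0]/4:
        a=pp(u0+l[0],v0+l[1]);b=pp(u0+l[2],v0+l[3])
        if a[0]>b[0]:a,b=b,a
        A=np.arctan2(*(b-a)[::-1]);n=np.linalg.norm(b-a)
        if n>mn and lo<A<hi: print(f,off,A.round(3),n.round(3),a.round(3),b.round(3),(l+[u0,v0,u0,v0]).round(0))
lsd('side6',300,355,225,262,.067)
lsd('side0',300,350,190,225,-.092)
lsd('side3',300,350,190,225,-.092)
lsd('side4',300,350,190,225,-.092)
E
```

```text
arm [-0.03948833  0.06669217] [0.05739202 0.12241569] [0.06326231 0.12812722] 0.5219685887139954 0.11971615445683825
side6 0.067 0.44 0.034 [-0.036  0.112] [-0.005  0.126] [320. 233. 333. 239.]
side0 -0.092 0.411 0.034 [-0.044  0.074] [-0.013  0.087] [344. 216. 333. 210.]
side0 -0.092 0.569 0.039 [0.007 0.088] [0.04 0.11] [314. 202. 326. 209.]
side0 -0.092 0.496 0.041 [0.021 0.089] [0.057 0.109] [321. 209. 307. 201.]
side0 -0.092 0.406 0.034 [-0.035  0.068] [-0.003  0.081] [330. 212. 341. 217.]
side3 -0.092 0.464 0.048 [-0.028  0.08 ] [0.015 0.102] [339. 213. 323. 205.]
side3 -0.092 0.5 0.053 [0.021 0.089] [0.068 0.115] [321. 209. 303. 199.]
side3 -0.092 0.489 0.047 [0.014 0.095] [0.056 0.117] [308. 199. 323. 207.]
side4 -0.092 0.444 0.058 [-0.039  0.075] [0.013 0.1  ] [343. 215. 324. 206.]
side4 -0.092 0.486 0.039 [0.019 0.097] [0.054 0.116] [309. 199. 321. 206.]
side4 -0.092 0.499 0.045 [0.021 0.089] [0.06  0.111] [321. 209. 306. 201.]
```

Run:
```python
from h import *
im=np.mean([load(f)['image'].astype(float) for f in('side0','side2','side4')],0)
np.save('pics/avg.npy',im)
c=cv2.resize(im[188:224,298:351].astype(np.uint8),None,fx=15,fy=15,interpolation=cv2.INTER_CUBIC)
for k in range(0,53,10): cv2.putText(c,str(298+k),(int((k+.5)*15)-10,12),0,.4,(255,0,0),1);cv2.line(c,(int((k+.5)*15),15),(int((k+.5)*15),25),(255,0,0),1)
for k in range(2,36,10): cv2.putText(c,str(188+k),(0,int((k+.5)*15)),0,.4,(255,0,0),1)
cv2.imwrite('pics/v7.png',c[:,:,::-1])
```

```text
(no output)
```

View pics/v7.png

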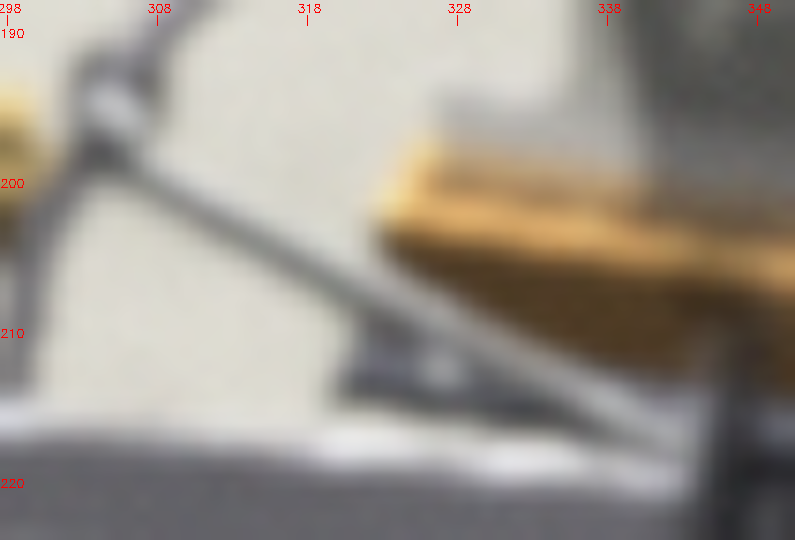

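```bash
python3 - <<'E' | tail -3
from m import *
g=np.load('pics/avg.npy').mean(2);P0=C[:2]+ya*-.092
def pp(u,v):
    o,d=ray(s,u,v);q=o+d*(((P0-o[:2])@ya)/(d[:2]@ya));return np.array([(q[:2]-C[:2])@xa,q[2]])
for us,sg in((range(309,321),-1),(range(329,343),1)):
    pt=[]
    for u in us:
        v0=188+((165+(u-308.5)*15*.56)/15 if sg<0 else (315+(u-298-28.5)*15*.53)/15);vs=np.arange(round(v0)-2,round(v0)+3);c=sg*g[vs,u]
        k=c[1:-1].argmax()+1;a,b,d=c[k-1:k+2];pt.append((u,vs[k]+.5*(a-d)/(a-2*b+d)))
    pt=np.array(pt);q=np.polyfit(*pt.T,1);r=pt[:,1]-np.polyval(q,pt[:,0]);A,B=pp(us[-1],np.polyval(q,us[-1])),pp(us[0],np.polyval(q,us[0]))
    print(sg,q.round(3),'rms',r.std().round(2),A,B,np.arctan2(*(B-A)[::-1]))
E
```

```text
arm [-0.03948833  0.06669217] [0.05739202 0.12241569] [0.06326231 0.12812722] 0.5219685887139954 0.11971615445683825
-1 [ 0.466 57.512] rms 0.65 [0.02279211 0.09566586] [0.05270252 0.10901936] 0.4198975615841094
1 [ 0.49  48.588] rms 0.05 [-0.03746144  0.07088024] [-0.00178565  0.08781815] 0.4432631831823426
```

```bash
python3 - <<'E' | tail -2
from m import *
g=np.load('pics/avg.npy').mean(2);P0=C[:2]+ya*-.092
def pp(u,v):
    o,d=ray(s,u,v);q=o+d*(((P0-o[:2])@ya)/(d[:2]@ya));return np.array([(q[:2]-C[:2])@xa,q[2]])
pt=[]
for u in range(309,319):
    v=np.arange(195,213);w=np.clip(200-g[v,u],0,None);pt.append((u,(w*v).sum()/w.sum()))
pt=np.array(pt);q=np.polyfit(*pt.T,1);A,B=pp(318,np.polyval(q,318)),pp(309,np.polyval(q,309))
print(pt.round(1).tolist(),(pt[:,1]-np.polyval(q,pt[:,0])).std().round(2));print(q.round(3),A,B,np.arctan2(*(B-A)[::-1]))
E
```

```text
[[309.0, 200.0], [310.0, 201.5], [311.0, 202.1], [312.0, 202.6], [313.0, 203.1], [314.0, 203.5], [315.0, 204.0], [316.0, 204.6], [317.0, 205.2], [318.0, 205.7]] 0.26
[ 0.573 23.633] [0.0282437  0.09794784] [0.0526405  0.11192427] 0.5202393727684528
```

Call:
{"method": "move_arm", "body": {"deltas": [{"linear": [0,0.03,0.1],"turn": [0,0,0],"claw": 1},{"linear": [0,0.03,0.1],"turn": [0,0,0],"claw": 1},{"linear": [0,0.03,0.1],"turn": [0,0,0],"claw": 1},{"linear": [0,0,0],"turn": [0,0,0],"claw": 1},{"linear": [0,0,0],"turn": [0,0,0],"claw": 1},{"linear": [0,0,0],"turn": [0,0,0],"claw": 1},{"linear": [0,0,0],"turn": [0,0,0],"claw": 1}]}}

```text
time: 19.1
position: [0.549, 0.0286, 0.1375]
tool_rot: [2.02, 2.042, 0.356]
ft_force: [-7.0, -1.4, -7.4]
grip_width: 0.15
```

```bash
python3 - <<'E' | tail -8
from m import *
st=ctrl.get_state();zt=R.from_rotvec(st['tool_rot']).apply([0,0,1]);b=st['position']+.004*zt-[.4225,0,.046]
print(st['time'],st['position'],st['ft_force'].round(1),'theta',np.arctan2(b[2],b[0])-.128,np.hypot(b[0],b[2]))
# top view: expected v rows of gate finger-bar top edge line & far rim for trial angles, on world y=-.1
d=grab('top','top7');g=d['image'].mean(2)
print('column 307, v 190..285',g[190:285,304:311].mean(1).round(0).astype(int).tolist())
for th in(.4,.467,.53):
    o=[]
    for x,z in((.170,.036),(.166,.036),(.166,.006),(.028,.091),(.016,.091),(.0,.006)):
        X=.4225+x*np.cos(th)-z*np.sin(th);Z=.046+x*np.sin(th)+z*np.cos(th);o.append(proj(d,(X,-.1,Z))[1].round(1))
    print(th,'rim out,rim in,floor far,bar far,bar near,floor end',o)
E
```

```text
foot [ 0.47358287 -0.31355995  0.008     ] [np.float64(0.059), np.float64(0.142), np.float64(0.058), np.float64(0.143)] -1.6889768062958441
arm [-0.04089129  0.07490509] [0.05488665 0.12999452] [0.06069014 0.13564106] 0.5219685887139951 0.11835389879365908
arm [-0.03948833  0.06669217] [0.05739202 0.12241569] [0.06326231 0.12812722] 0.5219685887139954 0.11971615445683825
19.1 [0.54897738 0.02859958 0.13747134] [-7.  -1.4 -7.4] theta 0.473326385472872 0.15504057073143343
column 307, v 190..285 [168, 170, 171, 170, 171, 171, 170, 170, 171, 171, 170, 171, 170, 171, 171, 172, 167, 158, 167, 171, 154, 94, 75, 95, 103, 139, 198, 221, 228, 228, 227, 227, 227, 226, 227, 227, 227, 226, 226, 226, 226, 226, 225, 225, 225, 225, 225, 224, 224, 224, 225, 224, 224, 224, 225, 223, 224, 223, 224, 224, 223, 223, 222, 222, 222, 222, 222, 222, 222, 222, 224, 216, 180, 118, 96, 100, 103, 96, 68, 31, 8, 9, 8, 15, 19, 22, 62, 132, 176, 181, 178, 179, 182, 183, 182]
0.4 rim out,rim in,floor far,bar far,bar near,floor end [np.float64(214.3), np.float64(215.7), np.float64(212.9), np.float64(270.7), np.float64(274.8), np.float64(269.1)]
0.467 rim out,rim in,floor far,bar far,bar near,floor end [np.float64(216.4), np.float64(217.8), np.float64(214.2), np.float64(273.0), np.float64(277.1), np.float64(269.2)]
0.53 rim out,rim in,floor far,bar far,bar near,floor end [np.float64(218.6), np.float64(220.0), np.float64(215.7), np.float64(275.2), np.float64(279.1), np.float64(269.3)]
```

Run:
```python
from h import *
s=ctrl.get_state();print(s['time'],s['qd'].round(3),s['grip_width']);print(ctrl.close_job())
```

```text
19.15 [-0.    -0.001  0.     0.     0.     0.     0.001] 0.14845301071559172
the job is handed in; nothing more can be done
None
```

The gate plate is in the tray's slots and let go, and I handed the job in while holding the tray tilted at about 0.46–0.47 rad, at 19.15 s. No verdict is reported, so whether it passed is not known.

**Gate:** I gripped it by its finger bar and carried it over the arc rail. I then pushed it down until it met the tray floor at about 15 N, at the expected height, and opened the fingers. Pictures after release, and again with the tray tilted, showed it standing in both slots. The nozzle holders lay in the tray behind it.

**Tray:** I pinched the black grip, lifted to about 0.53 rad, then lowered it slightly after measuring the index arm again. At the end the arm was still, the gripper was 13 mm open on the 14 mm bar, and the wrist felt a steady load of about 7 N. The tilt was 0.47 rad from the gripper position and about 0.45–0.46 rad from the gate bar's edge in the top view.

**Least certain:** the index arm's own angle. My readings ran from 0.42 to 0.57 rad, with the better line fits at 0.44–0.49, so I aimed for about 0.465. If the true angle is above about 0.55 rad, the tray is outside the 0.087 rad tolerance.

**Other checks:** the last pictures I looked at showed the index arm and tape undisturbed. I made no separate check on the pen or fitting.

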